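# Set the photometer's filter slide to the third click and take a reading

## Task

Take a reading on the bench photometer with closed fingertips only, gripping and lifting nothing and leaving the instrument and everything round it where they stand. First push its open lid right down over the sample well, then push the filter slide's tab gently from its shut end towards the left, feeling for the clicks, and leave it settled in the third one; never let it pass on to the fourth, which is the open beam and overloads the detector. When the slide rests there, press the large read key fully down, hold it for a moment and let go.

Things in the scene. Friction and masses are not known exactly. Their poses are not given: they have to be found in the camera images.
- photometer: Loose bench photometer, about 3 kg, pale grey, 164 mm deep (x), 184 mm wide (y); flat deck 70 mm above the worktop. Origin: centre of its underside. x from its front (key panel, facing the robot) to its back (lid hinge), y to its left, z up. Front 45 mm: dark panel 55 mm high, sloping 8 degrees to the front, display left, keys right. On the deck: filter channel, behind it the sample well
- well_lid (a joint): Dark hollow cover for the sample well, hinged along y at its back edge (point lid_hinge). 0 = shut, grows as it opens, at most 1.9; starts about upright (1.45 to 1.75). Friction holds it at any angle: it must be pushed all the way down (about 1 N at the edge). 62 mm from hinge to free edge plus a thin 7 mm lip, 56 mm wide, 21 mm thick; shut, its top is 92 mm above the worktop
- lid_edge (a point): Point on the lid's outer face (the top when shut, the back when open), on its centre line, 50 mm from the hinge line along the lid and 18 mm out from it; turns with the lid
- lid_hinge (a point): Middle of the lid's hinge line, at x = 80, y = -30, z = 74 mm of the photometer. Its frame turns with the lid
- filter_slide (a joint): Travel in m along the photometer's +y (to the left). 0 = shut end; starts there (0 to 3 mm). A sprung roller drops between pins: clicks (rest places) at 12, 24, 36 (third) and 48 mm (fourth, end). Leaving a place takes 5 to 6 N within 2 mm; the force then falls to nothing at the crest, 6 mm on; just past it the slide snaps by itself into the next place
- slide_tab (a point): Centre of the top of the slide's black upright tab: 22 mm in x, 9 mm in y, standing 22 mm above the deck (top 92 mm above the worktop). At travel 0 it lies at x = -12, y = -26 mm of the photometer. Moves with the slide
- read_key (a joint): Push travel in m of the large grey key at the right end of the front panel, 28 mm by 18 mm. 0 = up, 0.004 = fully down; spring-loaded, about 1.4 N to start and 4.5 N fully down, comes up when released. The two small round keys beside it do not move
- key_top (a point): Centre of the read key's top face, 7 mm above the panel (61 mm above the worktop), at x = -60, y = -58 mm of the photometer
- blank_vial: Loose red-capped glass vial, 22 mm wide, 51 mm high, standing on the photometer's deck at the back left. Origin: centre of its base. A bystander
- clear_vial: Loose white-capped glass vial, 22 mm wide, 51 mm high, on the worktop close in front of the photometer's left half. Origin: centre of its base. A bystander
- stopper: Loose rubber stopper, 32 mm wide, 30 mm high, on the worktop close in front of the photometer's left half. Origin: centre of its base. A bystander
- beaker: Loose glass beaker, 53 mm wide, 70 mm high, on the worktop close to the right of the photometer. Origin: centre of its base. A bystander
- dropper: Loose white-capped bottle, 36 mm wide, 79 mm high, on the worktop close to the right of the photometer. Origin: centre of its base. A bystander
- weight: Loose knob weight, 29 mm wide, 33 mm high, in front of the balance. Origin: centre of its base. A bystander
- tin_box: Loose round screw-lid tin, 60 mm wide, 28 mm high, in front of the balance, left. Origin: centre of its base. A bystander
- channel (a point): Centre of the filter channel, level with the deck (x = -10, y = 0, z = 70 mm of the photometer): a slot along y, 34 mm wide, 124 mm long, 10 mm deep, in which the slide runs beside a row of steel pins
- well (a point): Centre of the round sample well at deck height (x = 48, y = -30, z = 70 mm of the photometer); a capped vial sits fast in it and stands 8 mm above the deck, under the lid when shut

How it is judged:
By the outcome, as a careful person would: the job done as asked, in the order asked, and still so for the second after the job is handed in, with the robot touching nothing.
It also fails if it takes over 67 s, if anything falls off the work surface, if the arm or the gripper's body presses on something with over 40 N, if the wrist force passes 120 N, or if a joint passes its speed limit or range.

## Robot

A 7-joint arm with a two-finger parallel gripper is mounted at the origin on a cart in front of the work surface, level with it; the furniture and walls round the work are solid. World frame = base frame: x ahead of the robot, y to its left, z up, the work surface at z = 0. Lengths are in m, angles in rad, forces in N, time in s.
With the tool pointing down it reaches from about 0.4 to 0.85 m from the base axis. Payload 6.9 kg.
Tool frame: the origin (TCP) lies midway between the tips of the shut fingers; the grasp point (between the pads) lies behind it (ctrl.pinch_z is the z of the grasp point in the tool frame, in m); z points along the fingers, y is the direction in which the jaws open and shut (so a half turn about z gives the same grasp; the last joint's range is limited). The gripper opens to 85 mm and grips with 20 to 120 N. Pads are 22 mm wide; open, the fingers measure 114 mm over their backs; the gripper's body (76 mm by 85 mm) begins 54 mm behind the grasp point. The pads swing forward as they close: fully open they stand 13 mm farther back than shut.
Start: joints at [-1.206, 0.507, -0.238, 1.5, 0.126, 1.149, -0.155], TCP at [0.161, 0.604, 0.231] pointing down, gripper open.
Joint ranges: [-3.08, 3.08], [-0.24, 2.05], [-1.43, 1.35], [0, 2.5], [-1.52, 4.66], [0.17, 1.96], [-2.89, 2.89]. Speed limits (rad/s): [2.39, 2.39, 3.14, 3.14, 3.14, 3.14, 3.14].

## Interface

Orientations are given as a unit quaternion [w, x, y, z].
In Python, from station import ctrl, get_state, vision, ticket, models gives the robot as it stands. Calls block until the motion is done:
- ctrl.movep(position, orientation): joint-space move of the TCP to a pose.
- ctrl.movel(position, frame=None, max_speed=0.15): straight line of the TCP; frame=None keeps the orientation; max_speed is the mean speed in m/s.
- ctrl.set_joints(angles): joint-space move.
- ctrl.ungrasp() and ctrl.close_gripper(force=None): open the fingers fully, or close them until they stop; force is the grip in N (None keeps the last).
- ctrl.pause(seconds).
- ctrl.ik(position, orientation): joint angles nearest the present ones, or None.
- get_state(): the state.
- vision.grab_frame(name): name is "scene" or "top" or "wrist"; returns (picture, depth): 400x640x3 uint8, blue, green, red; 400x640 float32, m along the optical axis (not along the pixel's ray), 0 where there is no reading.
- vision.camera_info(name): a dict with "mtx" (3x3 intrinsics, pixels), "R" (3x3) and "t" (3): a world point X has camera coordinates R X + t; the wrist camera has in their place "hand_eye" (4x4, takes a point from camera to tool coordinates, whose origin is the TCP and whose axes are the flange's). Camera axes: x right, y down, z forward; pixel columns grow to the right and rows downward; lengths in m; the calibration is good to about 2 mm. A picture is of the moment at which its call begins: read the wrist's pose just before it. camera_info takes no time and is no camera call.
A pose or a line that the arm cannot do raises ctrl.Unreachable and nothing moves.
- ticket.close_job(): hands the job in, once; it reports no verdict.
Trained networks look in the newest picture that a camera, given by its name, has taken for a name from the list of things; names that differ only in an ending like _2 or _b are one class to them, and where a whole thing is asked for, a point or a joint stands for the part that bears it (a point fixed in the world has none). Each returns a list of dicts, best first, with "p" (0 to 1); they miss things now and then, are a little off and sometimes report something else, mostly with a low value. They report only what shows in the picture. A call takes as long as a camera call.
- models.recognise(camera, target): "point" ([column, row] in pixels, amid what is visible of it).
- models.masks_of(camera, target): "mask" (400x640 bool, what is visible of it) and "point" ([column, row] in pixels, amid what is visible of it).
The state is a dict: "time": time; "qpos": joint angles; "qd": joint speeds; "tau": joint torques, N m; "tcp_pos": TCP position; "eef_rot": TCP orientation; "contact_force": force on the tool from outside, world axes, zero at the start; "wrist_torque": the same for the moment, N m; "width": finger opening in m.
Only numpy, scipy, OpenCV 4.12 (cv2) and the standard library are available. Lean on these libraries where they do the work, as an engineer would, in place of code of your own. Each camera call takes 0.05 s, during which the arm holds its last target. There are 200 camera calls.

## Working session

There is one attempt and no reset: what is moved stays moved. The work goes in short steps, each a Python script; the robot and the scene stay as the last script left them, time stands still between calls to the robot, and variables do not carry over. Pictures are saved under pics/ and viewed, about 8 in all and at most 12, crops included, and the job is handed in when it is done.

```bash
ls; mkdir -p pics; cat > h.py <<'E'
import numpy as np, cv2
from station import ctrl, get_state, vision, ticket, models
def world(cam, uv, depth):
    ci=vision.camera_info(cam); K=np.array(ci["mtx"]); u,v=uv
    p=np.linalg.inv(K)@np.array([u,v,1.0])*depth
    return np.array(ci["R"]).T@(p-np.array(ci["t"]))
def proj(cam,X):
    ci=vision.camera_info(cam); p=np.array(ci["mtx"])@(np.array(ci["R"])@np.array(X)+np.array(ci["t"])); return p[:2]/p[2]
E
python3 - <<'E'
from h import *
s=get_state(); print(s['time'],s['tcp_pos'],s['eef_rot'],s['contact_force'],s['width'],ctrl.pinch_z)
for c in ("scene","top"):
    im,d=vision.grab_frame(c); cv2.imwrite(f"pics/{c}0.png",im); np.save(f"/tmp/{c}d.npy",d)
    for n in ["photometer","slide_tab","key_top","lid_edge","lid_hinge","channel","blank_vial","beaker","dropper","clear_vial","stopper"]:
        r=models.recognise(c,n)
        for q in r[:1]:
            u,v=q["point"]; dd=d[int(round(v)),int(round(u))]
            print(c,n,np.round(q["point"],1),round(q["p"],2),np.round(world(c,(u,v),dd),4) if dd>0 else None)
print(get_state()['time'])
E
```

```text
pics
0.0 [0.16048614 0.60352612 0.2304454 ] [-9.72102559e-05  1.29518613e-01  9.91576599e-01 -8.75803813e-04] [ 0.32901623 -0.9772587   0.20740958] 0.08521205950628785 -0.0187
scene photometer [343.5 214.1] 0.73 [ 0.4933 -0.1093  0.0622]
scene key_top [382.  208.6] 0.56 [ 0.4486 -0.1907  0.0623]
scene lid_edge [336.  170.4] 0.64 [ 0.6018 -0.2132  0.1083]
scene lid_hinge [336.8 173.2] 0.61 [ 0.6017 -0.2166  0.1002]
scene channel [343.  211.5] 0.66 [ 0.4932 -0.107   0.0693]
scene blank_vial [312.1 190.5] 0.64 [ 0.5793 -0.1027  0.0946]
scene beaker [399.6 200. ] 0.56 [ 0.4438 -0.2564  0.0638]
scene dropper [343.7 212.5] 0.56 [ 0.4903 -0.1058  0.0682]
scene clear_vial [349.6 247.4] 0.73 [ 0.428  -0.0488  0.0313]
scene stopper [372.  242.9] 0.59 [ 0.4068 -0.0961  0.0302]
top photometer [355.3 195. ] 0.79 [ 0.5224 -0.1682  0.064 ]
top slide_tab [360.9 206.9] 0.5 [ 0.4912 -0.1798  0.0795]
top key_top [371.1 226.7] 0.44 [ 0.4443 -0.2056  0.0589]
top lid_edge [370.9 158.5] 0.69 [ 0.5974 -0.2001  0.136 ]
top lid_hinge [372.6 158.4] 0.69 [ 0.5982 -0.2043  0.1337]
top channel [351.8 197.3] 0.63 [ 0.5173 -0.1597  0.0607]
top blank_vial [352.  197.2] 0.22 [ 0.5175 -0.1602  0.0607]
top beaker [399.3 224.2] 0.6 [ 0.4534 -0.2853  0.0021]
top dropper [405.3 189.4] 0.51 [ 0.5334 -0.2893  0.0747]
top stopper [330.9 239.2] 0.55 [ 0.4157 -0.1074  0.0287]
1.2
```

```bash
python3 - <<'E'
import cv2,numpy as np
a=cv2.imread("pics/scene0.png")[130:290,250:450];b=cv2.imread("pics/top0.png")[120:280,260:460]
cv2.imwrite("pics/c0.png",cv2.resize(np.hstack([a,b]),None,fx=2,fy=2,interpolation=cv2.INTER_CUBIC))
E
```

```text
(no output)
```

View pics/c0.png

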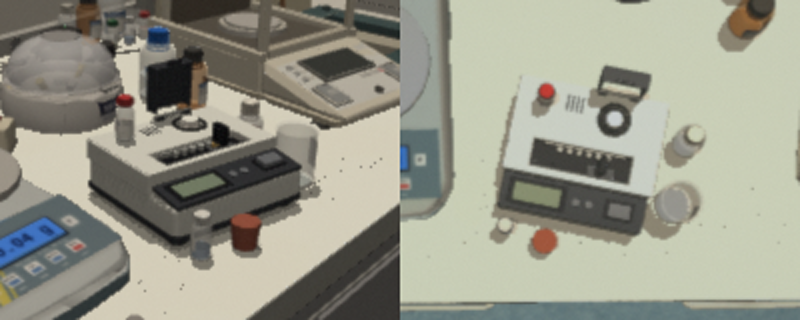

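The scene crop shows the photometer turned about -10°, its lid upright at the back. Vial and stopper stand in front, beaker and dropper to the right. Next I look with the wrist camera from above.

```bash
cat >> h.py <<'E'
from scipy.spatial.transform import Rotation as Ro
def q_down(yaw):  # tool z down, tool y along local +y turned by yaw
    c,s=np.cos(yaw),np.sin(yaw)
    R=np.array([[-c,-s,0],[-s,c,0],[0,0,-1.0]])
    x,y,z,w=Ro.from_matrix(R).as_quat(); return [w,x,y,z]
def wcam():
    s=get_state(); w,x,y,z=s['eef_rot']; T=np.eye(4); T[:3,:3]=Ro.from_quat([x,y,z,w]).as_matrix(); T[:3,3]=s['tcp_pos']
    return T@np.array(vision.camera_info("wrist")["hand_eye"])
def wworld(T,uv,d):
    K=np.array(vision.camera_info("wrist")["mtx"]); p=np.linalg.inv(K)@np.array([uv[0],uv[1],1.])*d
    return T[:3,:3]@p+T[:3,3]
E
python3 - <<'E'
from h import *
print(np.round(vision.camera_info("wrist")["hand_eye"],3), np.round(vision.camera_info("wrist")["mtx"]))
ctrl.close_gripper()
ctrl.movep([0.46,-0.165,0.33],q_down(-0.17))
s=get_state();print(s['time'],s['tcp_pos'],s['eef_rot'],s['contact_force'],s['width'])
T=wcam(); im,d=vision.grab_frame("wrist"); cv2.imwrite("pics/w0.png",im); np.savez("/tmp/w0.npz",T=T,d=d)
for n in ["slide_tab","key_top","lid_edge","lid_hinge","channel","well","blank_vial"]:
    for q in models.recognise("wrist",n)[:1]:
        u,v=q["point"]; dd=d[int(round(v)),int(round(u))]
        print(n,np.round(q["point"],1),round(q["p"],2),np.round(wworld(T,(u,v),dd),4))
E
```

```text
[[ 0.001 -0.953 -0.303  0.077]
 [ 1.     0.001  0.    -0.001]
 [ 0.    -0.303  0.953 -0.143]
 [ 0.     0.     0.     1.   ]] [[315.   0. 317.]
 [  0. 315. 202.]
 [  0.   0.   1.]]
4.8833 [ 0.46038864 -0.16423184  0.32981096] [-1.33301593e-04  8.42006778e-02  9.96448804e-01  9.36981882e-05] [0.86744405 0.78084535 0.59159827] 0.0005554523290406121
slide_tab [318.5 194.2] 0.82 [ 0.5011 -0.1695  0.0652]
key_top [285.4 158.3] 0.51 [ 0.4466 -0.2042  0.062 ]
lid_edge [287.7 160.6] 0.56 [ 0.45   -0.2018  0.0626]
channel [331.3 199.4] 0.86 [ 0.5125 -0.1536  0.0611]
well [329.3 200.1] 0.91 [ 0.513  -0.1565  0.0615]
blank_vial [371.1 256.9] 0.96 [ 0.5786 -0.1157  0.1157]
```

View pics/w0.png

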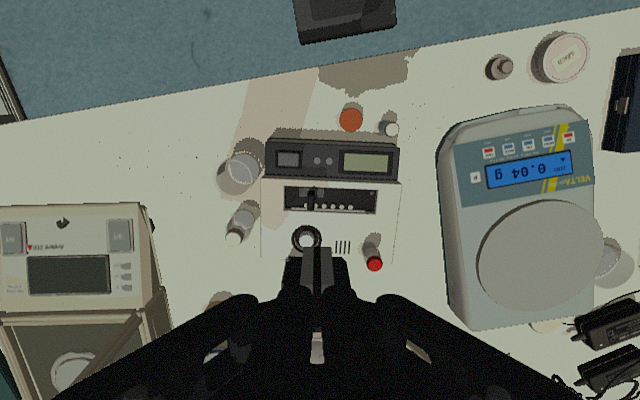

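The wrist view shows the key at (288,158), the tab at (311,199), the channel at (284–378, 187–213), the well at (307,238), and the red vial at (373,258). The lid is hidden behind the fingers. I'll take one closer view and rectify it on the deck plane.

```bash
python3 - <<'E'
from h import *
ctrl.movep([0.42,-0.175,0.22],q_down(-0.17))
T=wcam(); im,d=vision.grab_frame("wrist"); cv2.imwrite("pics/w1.png",im); np.savez("/tmp/w1.npz",T=T,d=d)
print(get_state()['time'],get_state()['tcp_pos'])
# ortho: cols = -y from -0.06 to -0.31, rows = -x from 0.64 to 0.42 ; 2px/mm -> for deck plane
K=np.array(vision.camera_info("wrist")["mtx"])
def ortho(im,T,z,k=1600):
    ys=-0.06-np.arange(400)/k; xs=0.63-np.arange(380)/k
    Y,X=np.meshgrid(ys,xs); P=np.stack([X,Y,np.full_like(X,z)],-1)-T[:3,3]
    c=P@T[:3,:3]; u=c@K.T; m=(u[...,:2]/u[...,2:]).astype(np.float32)
    return cv2.remap(im,m[...,0],m[...,1],cv2.INTER_CUBIC)
T0=np.load("/tmp/w0.npz")["T"]; i0=cv2.imread("pics/w0.png")
o=np.hstack([ortho(i0,T0,.07),ortho(im,T,.07)]); cv2.imwrite("pics/o.png",o)
for n in ["slide_tab","key_top","read_key","lid_edge"]:
    for q in models.masks_of("wrist",n)[:1]:
        u,v=q["point"]; dd=d[int(round(v)),int(round(u))]
        print(n,np.round(q["point"],1),round(q["p"],2),q["mask"].sum(),np.round(wworld(T,(u,v),dd),4))
E
```

```text
5.875 [ 0.42177841 -0.17548926  0.22151421]
slide_tab [356.7 257.9] 0.79 588 [ 0.5072 -0.1479  0.0635]
key_top [295.3 214.4] 0.79 443 [ 0.4483 -0.2028  0.0629]
read_key [296.7 215.2] 0.87 466 [ 0.4495 -0.2016  0.0626]
lid_edge [316.1 356.1] 0.58 174 [ 0.6055 -0.2083  0.0867]
```

View pics/o.png

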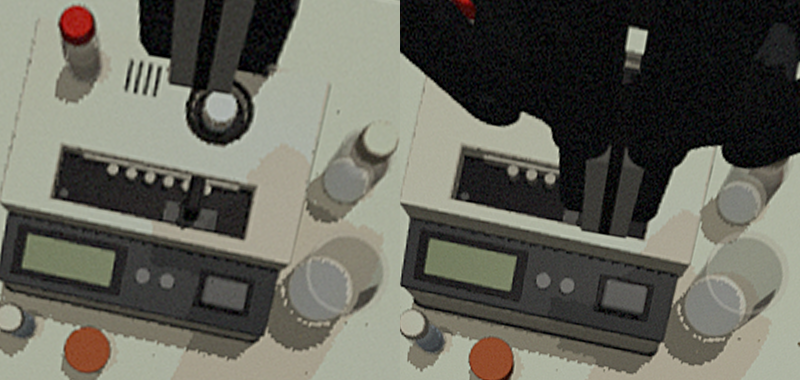

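```bash
cat >> h.py <<'E'
YAW=-0.205; O=np.array([0.5193,-0.1583,0.])
RL=Ro.from_euler('z',YAW).as_matrix()
def L(x,y,z): return O+RL@(np.array([x,y,z])/1000)   # local mm -> world
def loc(p): return RL.T@(np.array(p)-O)*1000
def F(): return RL.T@np.array(get_state()['contact_force'])
E
python3 - <<'E'
from h import *
d=np.load("/tmp/topd.npy"); ci=vision.camera_info("top"); K=np.array(ci["mtx"])
v,u=np.mgrid[:400,:640]; p=(np.stack([u,v,np.ones_like(u)],-1)@np.linalg.inv(K).T)*d[...,None]
W=((p-np.array(ci["t"]))@np.array(ci["R"])); Q=(W-O)@RL*1000
m=(Q[...,0]>85)&(Q[...,0]<220)&(abs(Q[...,1]+30)<70)&(Q[...,2]>10)&(d>0)
print("behind:",np.round(Q[m][:: max(1,m.sum()//12)]))
q=q_down(YAW)
ctrl.movel([0.42,-0.175,0.28]); ctrl.movep(L(150,-30,230),q); ctrl.movel(L(150,-30,118),max_speed=.2)
f0=F(); print(get_state()['time'],np.round(loc(get_state()['tcp_pos'])),f0)
x=150
while x>88:
    x-=3; ctrl.movel(L(x,-30,118),max_speed=.08); f=F()-f0
    if abs(f[0])>.6: break
print(x,np.round(f,2),np.round(loc(get_state()['tcp_pos']),1),get_state()['time'])
E
```

```text
behind: [[220.  18.  52.]
 [219.  19.  39.]
 [216.  13.  42.]
 [218.  20.  24.]
 [216. -43.  66.]
 [216.  11.  18.]
 [213.  -4.  28.]
 [212. -27.  35.]
 [ 92.  -5. 134.]
 [ 87.  -4. 136.]
 [ 89. -22. 134.]
 [ 89. -39. 135.]
 [ 87. -51. 132.]]
8.3167 [151. -30. 120.] [-0.5828654  -0.73016687 -0.19230047]
141 [ 0.76  0.12 -0.13] [140.8 -30.  118. ] 9.0667
```

```bash
python3 - <<'E'
from h import *
ctrl.pause(.2); f0=F(); print(f0); x=141; out=[]
while x>88:
    x-=3; ctrl.movel(L(x,-30,118),max_speed=.08); ctrl.pause(.05); f=F()-f0
    out.append((x,round(f[0],2)))
    if f[0]>.9: break
print(out,np.round(loc(get_state()['tcp_pos']),1),get_state()['time'])
im,d=vision.grab_frame("scene"); cv2.imwrite("pics/s1.png",cv2.resize(im[90:270,230:450],None,fx=3,fy=3))
E
```

```text
[0.65666663 0.62626533 0.0980927 ]
[(138, np.float64(-0.15)), (135, np.float64(-0.74)), (132, np.float64(-1.42)), (129, np.float64(-0.59)), (126, np.float64(-0.56)), (123, np.float64(-1.26)), (120, np.float64(-1.91)), (117, np.float64(0.2)), (114, np.float64(-1.15)), (111, np.float64(-0.94)), (108, np.float64(-0.52)), (105, np.float64(0.2)), (102, np.float64(-0.68)), (99, np.float64(0.21)), (96, np.float64(-0.63)), (93, np.float64(-1.36)), (90, np.float64(-0.22)), (87, np.float64(-0.53))] [ 86.8 -30.  118. ] 14.6667
```

View pics/s1.png

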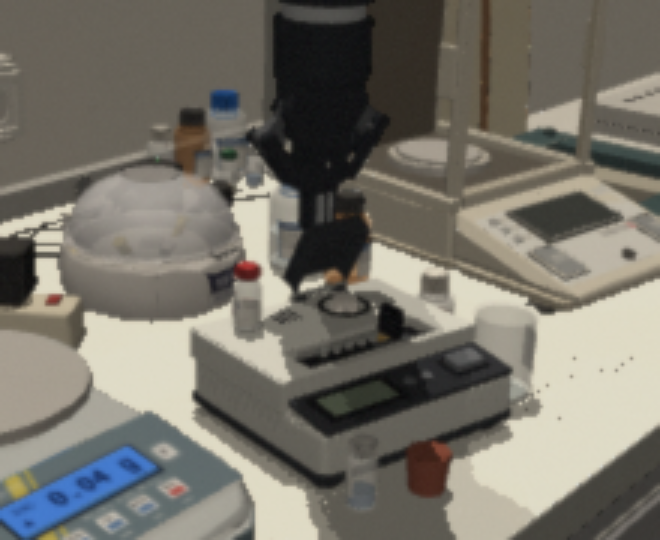

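The lid is tipping forward, about 60° open. I'll follow the arc down.

```bash
python3 - <<'E'
from h import *
r=43
for t in np.radians([52,42,32,22,12,4]):
    c,s=np.cos(t),np.sin(t)
    ctrl.movel(L(80-r*c+18*s+11,-30,74+r*s+18*c),max_speed=.1)
print(np.round(loc(get_state()['tcp_pos']),1),np.round(F(),1))
for z in (92,91,90,89,88):
    ctrl.movel(L(46,-30,z),max_speed=.05); ctrl.pause(.05)
    f=F(); p=loc(get_state()['tcp_pos']); print(z,np.round(p,1),np.round(f,1))
    if f[2]>6: break
ctrl.pause(.2)
ctrl.movel(L(46,-30,125),max_speed=.15)
print(get_state()['time'])
im,d=vision.grab_frame("scene"); cv2.imwrite("pics/s2.png",cv2.resize(im[130:270,260:440],None,fx=3,fy=3))
E
```

```text
[ 49.1 -29.9  94.7] [ 0.9 -0.1  0.9]
92 [ 46.1 -30.   92.2] [1.1 0.4 1. ]
91 [ 46.1 -30.1  92. ] [-1.7  0.7 10. ]
17.3917
```

View pics/s2.png

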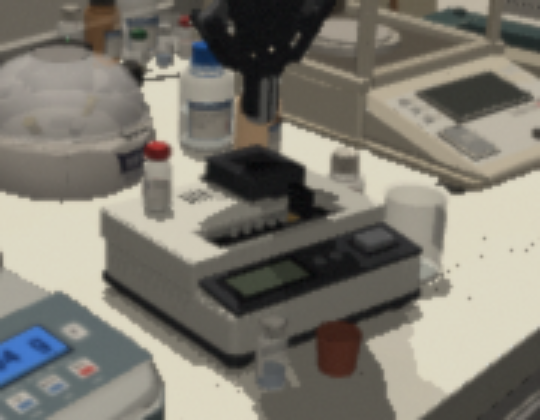

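Lid shut: firm stop, 10 N at 92.0 mm. Next is the slide.

```bash
python3 - <<'E'
from h import *
X,Z=-14,79
ctrl.movel(L(X,-62,125),max_speed=.2); ctrl.movel(L(X,-62,Z),max_speed=.15)
ctrl.pause(.15); f0=F(); print(get_state()['time'],np.round(loc(get_state()['tcp_pos']),1),np.round(f0,1))
y=-62; out=[]
while y<-36:
    y+=1.5; ctrl.movel(L(X,y,Z),max_speed=.03)
    f=F()-f0; p=loc(get_state()['tcp_pos']); out.append((y,round(p[1],1),*np.round(f,1)))
    if len(out)>2 and out[-2][3]<-3 and f[1]>-1: break
    if f[1]<-12 or abs(f[2])>8: break
for o in out: print(*map(float,o))
print(get_state()['time'])
for c in ("scene","top"):
    im,d=vision.grab_frame(c); cv2.imwrite(f"pics/{c}3.png",im)
a=cv2.imread("pics/scene3.png")[150:250,290:420];b=cv2.imread("pics/top3.png")[150:250,300:430]
cv2.imwrite("pics/c3.png",cv2.resize(np.hstack([a,b]),None,fx=3,fy=3,interpolation=cv2.INTER_CUBIC))
E
```

```text
18.5417 [-13.2 -62.2  79.9] [ 0.4  0.  -0.2]
-60.5 -60.3 -0.8 0.7 0.0
-59.0 -58.8 -0.2 0.8 0.4
-57.5 -57.4 -0.6 -0.0 -0.2
-56.0 -55.9 -0.7 0.6 -0.4
-54.5 -54.4 -0.0 0.0 1.5
-53.0 -52.9 -0.4 0.6 0.0
-51.5 -51.4 -0.1 -0.1 -0.5
-50.0 -49.9 -0.6 -1.0 -0.2
-48.5 -48.4 -0.5 -0.5 -0.6
-47.0 -46.9 -0.3 -0.3 0.5
-45.5 -45.4 -0.4 -1.2 0.2
-44.0 -43.9 -0.6 -0.1 -0.3
-42.5 -42.4 0.3 0.1 0.4
-41.0 -41.8 -0.3 -4.0 -0.4
-39.5 -40.6 -0.2 -4.8 -0.5
-38.0 -37.9 0.4 -2.5 -0.4
-36.5 -35.6 -0.1 -0.1 0.2
-35.0 -34.4 -0.6 -0.3 0.1
23.0417
```

View pics/c3.png

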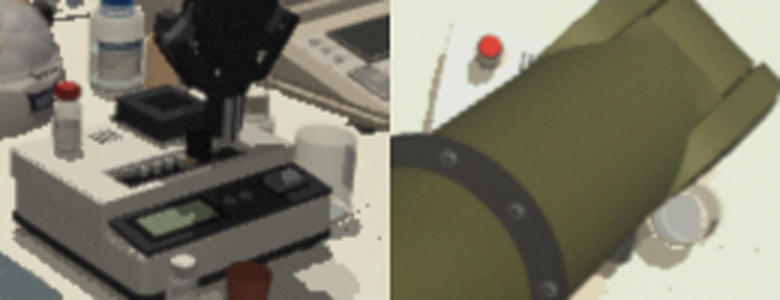

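First click felt: contact at about -42, crest at about -36. On to the second.

```bash
python3 - <<'E'
from h import *
X,Z=-14,79
ctrl.pause(.1); f0=F(); print(np.round(f0,1))
y=-35
while y<-22:
    y+=1; ctrl.movel(L(X,y,Z),max_speed=.03)
    f=F()-f0; p=loc(get_state()['tcp_pos']); print(y,round(p[1],1),np.round(f,1))
print(get_state()['time'])
E
```

```text
[-0.4  0.2 -0.2]
-34 -33.9 [ 0.2 -0.3 -0.5]
-33 -32.9 [ 0.7 -0.1  0.5]
-32 -31.9 [ 0.6 -0.1  0.2]
-31 -30.9 [ 1.1 -0.7  0.9]
-30 -30.2 [ 0.2 -1.2  0.1]
-29 -29.8 [-0.1 -4.  -0.4]
-28 -29.1 [ 0.6 -6.1  0.4]
-27 -27.4 [ 0.4 -3.8 -0.5]
-26 -25.3 [ 0.8 -1.2  0.8]
-25 -24.2 [0.7 0.1 0.2]
-24 -23.5 [-0.  -0.1  0.3]
-23 -22.8 [ 0.6 -0.2 -0.1]
-22 -21.9 [-0.3 -0.1 -0.4]
26.4917
```

Second click as predicted. Now the third: contact near -18, crest near -12.5, then stop.

```bash
python3 - <<'E'
from h import *
X,Z=-14,79
f0=F(); y=-22; was=False
while y<-9:
    y+=1; ctrl.movel(L(X,y,Z),max_speed=.03)
    f=F()-f0; p=loc(get_state()['tcp_pos']); print(y,round(p[1],1),np.round(f,1))
    was|=f[1]<-3.5
    if was and y>=-12 and f[1]>-1: break
ctrl.pause(.2); print('settled',np.round(F()-f0,1))
ctrl.movel(L(X,-25,Z),max_speed=.1); ctrl.movel(L(X,-25,130),max_speed=.15)
ctrl.movel(L(-95,-25,150),max_speed=.25)
print(get_state()['time'])
T=wcam(); im,d=vision.grab_frame("wrist"); cv2.imwrite("pics/w4.png",im)
K=np.array(vision.camera_info("wrist")["mtx"])
def ortho(z,k=4):
    xs=90-np.arange(720)/k; ys=100-np.arange(800)/k
    Y,Xx=np.meshgrid(ys,xs); P=O+np.stack([Xx,Y,np.full_like(Xx,z)],-1)/1000@RL.T-T[:3,3]
    u=(P@T[:3,:3])@K.T; m=(u[...,:2]/u[...,2:]).astype(np.float32)
    return cv2.remap(im,m[...,0],m[...,1],cv2.INTER_CUBIC)
cv2.imwrite("pics/o4.png",np.hstack([cv2.resize(ortho(z),None,fx=.5,fy=.5) for z in (70,92)]))
E
```

```text
-21 -20.9 [ 0.5 -0.8  0.9]
-20 -19.9 [ 0.3 -0.3  1.5]
-19 -18.9 [0.2 0.  1.3]
-18 -18.2 [ 1.1 -1.1  0.1]
-17 -17.8 [ 1.6 -4.   0.8]
-16 -17.1 [ 0.4 -6.   0.4]
-15 -15.4 [ 0.8 -4.4  0.8]
-14 -13.3 [ 0.5 -1.1  1.8]
-13 -12.2 [ 0.8 -0.5  1.1]
-12 -11.5 [ 0.7 -0.2  1.4]
settled [0.5 0.8 0.4]
30.45
```

View pics/o4.png

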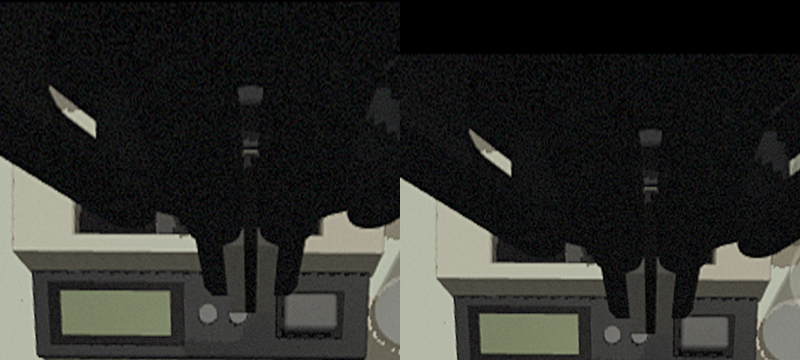

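The gripper hides the tab in this view. I'll look again from higher up.

```bash
python3 - <<'E'
from h import *
ctrl.movel(L(-75,-25,320),max_speed=.25)
ctrl.pause(.1); T=wcam(); im,d=vision.grab_frame("wrist"); cv2.imwrite("pics/w5.png",im)
print(get_state()['time'])
K=np.array(vision.camera_info("wrist")["mtx"])
def ortho(z,k=2):
    xs=90-np.arange(360)/k; ys=100-np.arange(400)/k
    Y,Xx=np.meshgrid(ys,xs); P=O+np.stack([Xx,Y,np.full_like(Xx,z)],-1)/1000@RL.T-T[:3,3]
    u=(P@T[:3,:3])@K.T; m=(u[...,:2]/u[...,2:]).astype(np.float32)
    o=cv2.remap(im,m[...,0],m[...,1],cv2.INTER_CUBIC)
    for x,y,zz in ((-60,-58,61),(-12,10,92),(7,62,70),(-27,-62,70),(7,-62,70),(-27,62,70)):
        if zz==z: cv2.circle(o,(int((100-y)*k),int((90-x)*k)),3,(0,255,0),1)
    return o
cv2.imwrite("pics/o5.png",np.vstack([np.hstack([ortho(70),ortho(92)])[130:],np.hstack([ortho(61),cv2.resize(im[100:280,220:420],(400,360))])]))
E
```

```text
31.4833
```

View pics/o5.png

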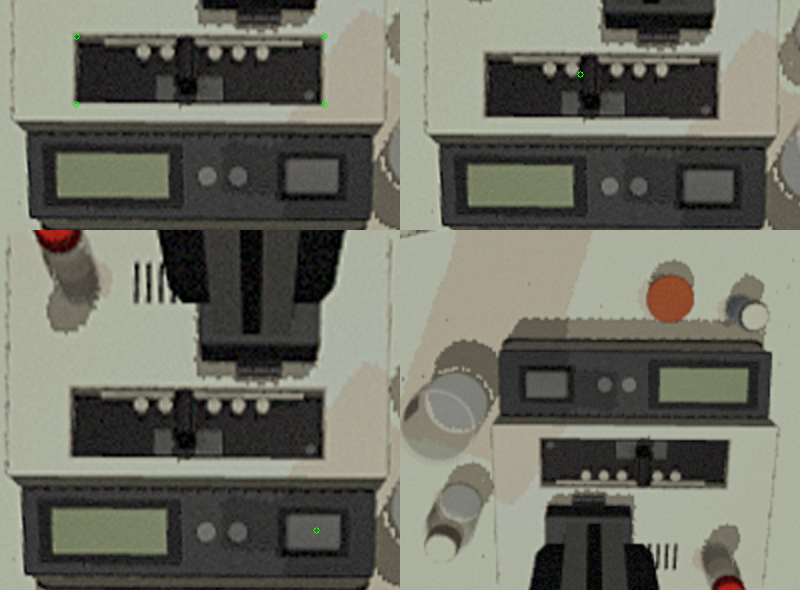

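The channel corners line up with the prediction, so the instrument hasn't moved. The tab, though, is at y≈5–6 instead of 10, so travel is about 31 mm: it's sitting on the crest and hasn't snapped in. I'll nudge it a few millimetres further, well short of the next crest, where the tip would be at y≈0.

```bash
python3 - <<'E'
from h import *
X,Z=-14,79
ctrl.movel(L(X,-25,130),max_speed=.25); ctrl.movel(L(X,-25,Z),max_speed=.15); ctrl.movel(L(X,-14,Z),max_speed=.05)
ctrl.pause(.1); f0=F()
for y in (-12.5,-11.5,-11,-10.5,-10,-9.5,-9,-8.5):
    ctrl.movel(L(X,y,Z),max_speed=.03)
    f=F()-f0; p=loc(get_state()['tcp_pos']); print(y,round(p[1],1),np.round(f,1))
    if f[1]<-3: break
ctrl.pause(.2); print(np.round(F()-f0,1))
ctrl.movel(L(X,-25,Z),max_speed=.1); ctrl.movel(L(X,-25,130),max_speed=.2)
ctrl.movel(L(-75,5,320),max_speed=.25)
ctrl.pause(.1); T=wcam(); im,d=vision.grab_frame("wrist"); cv2.imwrite("pics/w6.png",im)
print(get_state()['time'])
K=np.array(vision.camera_info("wrist")["mtx"])
def ortho(z,k=4):
    xs=20-np.arange(240)/k; ys=70-np.arange(560)/k
    Y,Xx=np.meshgrid(ys,xs); P=O+np.stack([Xx,Y,np.full_like(Xx,z)],-1)/1000@RL.T-T[:3,3]
    u=(P@T[:3,:3])@K.T; m=(u[...,:2]/u[...,2:]).astype(np.float32)
    o=cv2.remap(im,m[...,0],m[...,1],cv2.INTER_CUBIC)
    for x,y in ((-12,10),(7,62),(-27,-62)): cv2.circle(o,(int((70-y)*k),int((20-x)*k)),3,(0,255,0),1)
    return o
cv2.imwrite("pics/o6.png",np.vstack([ortho(70),ortho(92)]))
E
```

```text
-12.5 -12.5 [-0.2 -0.8  0.9]
-11.5 -11.5 [-0.1 -0.4  0.6]
-11 -11.0 [-0.8  0.   0.5]
-10.5 -10.4 [-1.2  0.4  0.4]
-10 -10.0 [-0.6 -0.3  0.6]
-9.5 -9.5 [-0.5 -0.7  1.2]
-9 -9.0 [-0.  -0.1  0.2]
-8.5 -8.4 [0.1 0.3 0.2]
[-0.9 -0.4  0.1]
37.425
```

View pics/o6.png

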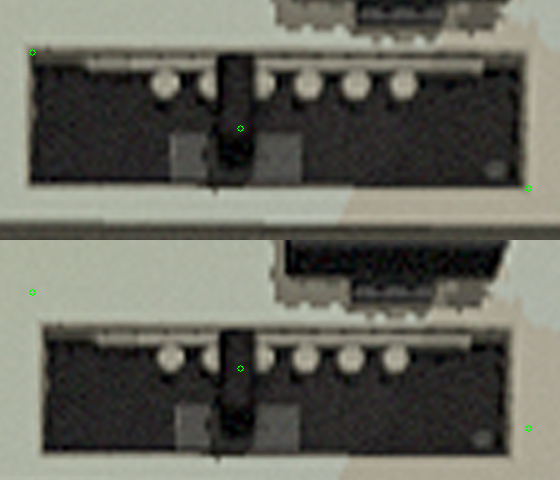

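The tab is now at y≈11 mm (92 mm plane, px 236), standing between two pins. That is travel 36–37, the third click. Now the key.

```bash
python3 - <<'E'
from h import *
a=np.radians(8); n=np.array([-np.sin(a),0,np.cos(a)])*1.0
x,y,z,w=Ro.from_matrix(RL@Ro.from_euler('y',-a).as_matrix()@np.array([[-1,0,0],[0,1,0],[0,0,-1.]])).as_quat()
P=lambda h: L(*(np.array([-60,-58,61.])+n*h))
ctrl.movep(P(60),[w,x,y,z]); ctrl.movel(P(6),max_speed=.15); ctrl.pause(.2); f0=F()
print(get_state()['time'],np.round(loc(get_state()['tcp_pos']),1))
for h in (3,1,0,-1,-2,-3,-4,-4.5,-5,-5.5,-6):
    ctrl.movel(P(h),max_speed=.03); f=(F()-f0)@n
    print(h,np.round(((loc(get_state()['tcp_pos'])-[-60,-58,61])@n),2),round(f,1))
    if f>9: break
ctrl.pause(.8); print('hold',round((F()-f0)@n,1),np.round(((loc(get_state()['tcp_pos'])-[-60,-58,61])@n),2))
ctrl.movel(P(10),max_speed=.05); print(round((F()-f0)@n,1)); ctrl.movel(P(60),max_speed=.2)
ctrl.movep(L(-75,5,320),q_down(YAW)); ctrl.pause(.1)
T=wcam(); im,d=vision.grab_frame("wrist"); cv2.imwrite("pics/w7.png",cv2.resize(im[90:300,190:450],None,fx=3,fy=2.8,interpolation=cv2.INTER_CUBIC))
print(get_state()['time'])
E
```

```text
38.9833 [-60.2 -58.   68. ]
3 3.07 0.1
1 0.87 1.0
0 0.01 1.3
-1 -0.99 2.2
-2 -2.0 3.0
-3 -3.0 3.8
-4 -3.49 12.8
hold 11.7 -3.48
0.5
43.3667
```

View pics/w7.png

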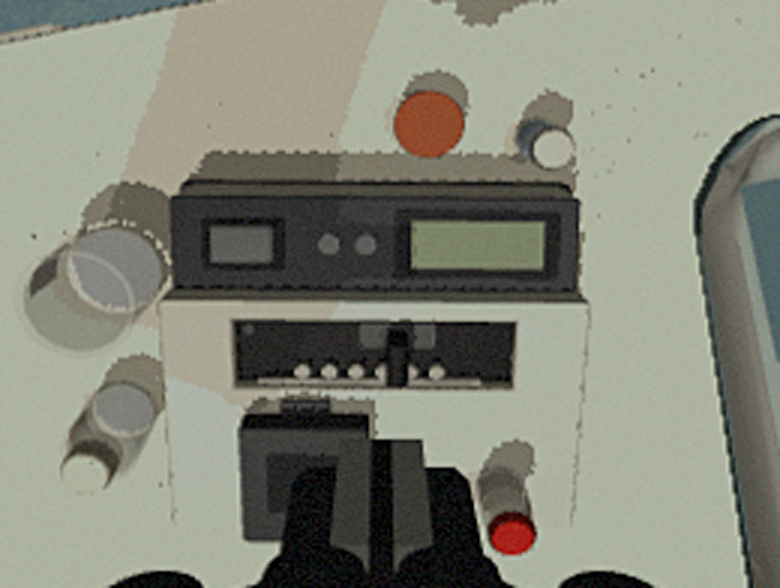

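The key gave 1.3 to 3.8 N over about 4 mm and then hit a hard stop at 12 N. The lid is shut, the slide is in its place, and the bystanders still stand. Handing in.

```bash
python3 -c "
from h import *
ticket.close_job(); print(get_state()['time'])"
```

```text
the job is handed in; nothing more can be done
the job is handed in; nothing more can be done
```

I took the reading with closed fingertips only and handed the job in at about 43 s of the 67 s allowed.

- **Lid:** I pushed it down until it met a firm stop of 10 N with its top at 92 mm. It still looked shut in the last picture.
- **Slide:** I felt three clicks, peaking at about 5 to 6 N. At the third, the force had faded but the check picture showed the tab still on the crest, at about 31 mm of travel. I nudged it on, with no noticeable force. The next picture showed it between two pins at about 36–37 mm, which is the third place. The fingertip never went far enough to push it over towards the fourth.
- **Read key:** I pressed it only after the slide had settled. The force rose from 1.3 to 3.8 N over about 4 mm, then hit a hard stop. I held it there at about 12 N for 0.8 s and let go.
- **Last look:** the arm was clear and touching nothing. Channel corners checked after the first slide pushes matched the first measurement, and the final picture shows no visible shift. The vials, stopper, beaker and dropper were still standing. I didn't look closely at the knob weight or the tin, but the arm never worked near them.

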